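# Load the reagent carrier and hold it in the analyser's hatch

### The arm

A 7-joint arm with a two-finger parallel gripper is mounted at the origin on the work surface. World frame = base frame: x ahead of the robot, y to its left, z up, the work surface at z = 0. Lengths are in m, angles in rad, forces in N, time in s.
With the tool pointing down it reaches from about 0.425 to 0.925 m from the base axis. Payload 6.8 kg.
Tool frame: the origin (TCP) lies midway between the tips of the shut fingers; the grasp point (between the pads) lies 19 mm behind it; z points along the fingers, y is the line along which they close (so a half turn about z gives the same grasp; the last joint's range is limited). The gripper opens to 88 mm and grips with 3 to 60 N. Pads are 20 mm wide; open, the fingers measure 115 mm over their backs; the gripper's body (75 mm by 178 mm) begins 61 mm behind the grasp point.
Start: joints at [-1.426, 0.477, 0.022, 1.555, -0.011, 1.109, -0.083], TCP at [0.169, 0.654, 0.223] pointing down, gripper open.
Joint ranges: [-2.96, 2.96], [-0.34, 2.1], [-1.41, 1.46], [0.24, 2.44], [-1.37, 4.51], [0.17, 1.92], [-2.96, 2.96]. Speed limits (rad/s): [2.39, 2.39, 3.14, 3.14, 3.14, 3.14, 3.14].

### API

Orientations are given as a unit quaternion [w, x, y, z].
In Python, from cell import sensors, get_image, get_calibration, env gives the robot as it stands. The module is installed in compiled form; this text tells all that it offers.
- The arm moves only by the tool move_arm, never from a script. Its argument "series" is text: rows parted by semicolons, each of 7 numbers parted by spaces: the shift along the world's x, y, z in units of 30 mm (1.0 is 30 mm), then the turn, a rotation vector about the world's x, y, z in units of 8 degrees (1.0 is 8 degrees), then the finger opening in mm, from 0 to 87.8. A call has 1 to 5 rows; each row is the pose to reach, as a shift and turn from the pose commanded when the call began; what a row does not reach only later rows make up. A row lasts 1/8 s, in which the tool goes at most 62.5 mm and 10.7 degrees, less where a joint would pass 70% of its speed; a pose out of reach is approached as far as the arm can. A call with a gripper value outside its range is refused whole. The fingers move at their own pace and stop on an object; "grip_force" is the grip in N (left out, the last holds). Time passes only in rows, so rows that repeat a pose let the fingers close. It gives the time, the measured TCP pose, the force, the opening and the grip force at its end, in the units of the state.
- sensors.state(): the state, without advancing time (a new reading comes with each control period).
- get_image(name): name is "scene" or "side" or "wrist"; returns the picture (400x640x3 uint8, red, green, blue); there is no depth.
- get_calibration(name): a dict with "K" (3x3 intrinsics, pixels), "dist" ([k1, k2, p1, p2, k3] as OpenCV has them; the pictures are not rectified), "R" (3x3) and "t" (3): a world point X has camera coordinates R X + t; the wrist camera has in their place "mount" (4x4, takes a point from camera to tool coordinates, whose origin is the TCP and whose axes are the flange's). Camera axes: x right, y down, z forward; pixel columns grow to the right and rows downward; lengths in m; the calibration is good to about 2 mm. A picture is of the moment at which its call begins: read the wrist's pose just before it. get_calibration takes no time and is no camera call.
- env.job_done(): hands the job in; it is judged then, once.
The state is a dict: "time_s": time; "joint_positions": joint angles; "dq": joint speeds; "joint_efforts": joint torques, N m; "tool_pos": TCP position; "ee_rot": TCP orientation; "force": force on the tool from outside, world axes, zero at the start; "torque": the same for the moment, N m; "opening": finger opening in m; "finger_force": force on a finger pad.
Only numpy, scipy, OpenCV 4.12 (cv2) and the standard library are available. Lean on these libraries where they do the work, as an engineer would, in place of code of your own. Each camera call takes 0.05 s, during which the arm holds its last target. There are 200 camera calls.

### The job

On the bench, pack the small square white bottle and the slim round white bottle upright into the two pockets of the grey reagent carrier, one in each pocket and fully down. Then lift the loaded carrier by its upright grip, lower it level through the narrow hatch in the analyser's deck until its underside is about 25 mm below the deck, and finish while still holding it there in the gripper, hanging freely and clear of the chamber floor. Let no bottle or carrier tip over and leave the other things on the bench where they are.

Things in the scene. Friction and masses are not known exactly. Their poses are not given: they have to be found in the camera images.
- carrier: Grey plastic reagent carrier, loose on the bench, 0.22 kg: open tray 124 mm long (x) by 49 mm wide (y), walls 3 mm, rims 28 mm high, foot bevelled by 3 mm, with two square pockets and an upright grip between them. It may go into the hatch either way round. Origin: centre of the underside, z up.
- pocket_a (a point): Centre of the floor of the pocket at the carrier's +x end (37.5 mm from its centre). The pocket is 43 by 43 mm, its floor 4 mm above the carrier's underside, 24 mm deep. Axes as the carrier's. Either bottle fits.
- pocket_b (a point): The same for the pocket at the carrier's -x end, 37.5 mm from its centre.
- grip (a point): The carrier's grip: a plain upright post at its centre, 16 mm along x by 30 mm along y, its top 92 mm above the carrier's underside. This point is on its axis, 80 mm above the underside; pinch it here across y, from above. Axes as the carrier's.
- square_bottle: White plastic bottle, about 0.11 kg, square body 40 by 40 mm (sides along its x and y), 60 mm high, foot bevelled by 3 mm, with a round cap 28 mm wide and 12 mm high on top (72 mm in all). Stands upright on the bench at any yaw. Origin: centre of the underside, z up.
- round_bottle: White plastic bottle, about 0.10 kg, round body 40 mm in diameter and 60 mm high, foot bevelled by 3 mm, with a round cap 28 mm wide and 12 mm high on top (72 mm in all). The slim one of the two round white containers. Stands upright on the bench. Origin: centre of the underside, z up.
- hatch (a point): Centre of the hatch, at the top of the analyser's flat deck, 90 mm above the bench; x along the hatch, y across it, z up. The hatch is a through slot 126 mm long (x) by 51 mm wide (y), 2 mm more than the carrier each way, in an aluminium plate 10 mm thick. The chamber below is 150 by 75 mm, its floor 60 mm below the deck.
- analyser: Fixed grey and white bench analyser with a flat deck 90 mm high. Origin: on the bench right under the hatch's centre. It reaches 140 mm to both sides along x, 60 mm towards -y, 280 mm towards +y. On the deck, from 140 mm towards +y on, stand a tower 150 mm high and a round cover 31 mm high.
- wide_jar: Bystander: wide white jar 58 mm in diameter, 64 mm high, too wide for the carrier; stands among the bottles. Origin: centre of the underside.
- amber_bottle: Bystander: amber glass bottle 52 mm in diameter, 95 mm high, too wide for the carrier; stands among the bottles. Origin: centre of the underside.
- tube_rack: Bystander: blue rack of sample tubes, 60 by 180 mm, 90 mm high. Origin: centre of the underside.
- tip_box: Bystander: pipette tip box 122 by 87 mm, 60 mm high. Origin: centre of the underside.
- bench_timer: Bystander: white timer lying flat, 60 by 80 mm, 19 mm high. Origin: centre of the underside.
- mouse: Bystander: black computer mouse, 105 by 60 mm, 33 mm high. Origin: centre of the underside.
Things that resemble listed ones, but are neither listed nor needed, are in the scene too. What is shaped like the round_bottle but red is not meant.

How it is judged:
On the way:
1. both bottles stand fully down in the carrier's pockets, one in each, let go, with the carrier standing on the bench (z of square_bottle in the frame of carrier between 0.001 and 0.009 m and y of square_bottle in the frame of carrier between -0.006 and 0.006 m and angle between the z axis of each of square_bottle, round_bottle and the z axis of carrier, either way round below 0.12 rad and z of round_bottle in the frame of carrier between 0.001 and 0.009 m and y of round_bottle in the frame of carrier between -0.006 and 0.006 m and ((x of square_bottle in the frame of carrier between 0.0315 and 0.0435 m and x of round_bottle in the frame of carrier between -0.0435 and -0.0315 m) or (x of square_bottle in the frame of carrier between -0.0435 and -0.0315 m and x of round_bottle in the frame of carrier between 0.0315 and 0.0435 m)) and height (world z) of carrier below 0.005 m and angle between carrier's own z axis and vertical below 0.05 rad and contact force between the fingers and square_bottle below 0.5 N and contact force between the fingers and round_bottle below 0.5 N), for 0.2 s.
At the end, for the whole second after the job is handed in: Bottles in the pockets: within 6 mm of centre, at most 5 mm off the floor, tilted under 0.12 rad; carrier gripped (3 N or more), still, underside 12 to 40 mm below the deck, within 4 mm of the hatch's centre and 0.06 rad of its line, level to 0.08 rad, under 15 N on the analyser (z of square_bottle in the frame of carrier between 0.001 and 0.009 m and y of square_bottle in the frame of carrier between -0.006 and 0.006 m and angle between the z axis of each of square_bottle, round_bottle and the z axis of carrier, either way round below 0.12 rad and z of round_bottle in the frame of carrier between 0.001 and 0.009 m and y of round_bottle in the frame of carrier between -0.006 and 0.006 m and ((x of square_bottle in the frame of carrier between 0.0315 and 0.0435 m and x of round_bottle in the frame of carrier between -0.0435 and -0.0315 m) or (x of square_bottle in the frame of carrier between -0.0435 and -0.0315 m and x of round_bottle in the frame of carrier between 0.0315 and 0.0435 m)) and z of carrier in the frame of hatch between -0.04 and -0.012 m and x of carrier in the frame of hatch between -0.004 and 0.004 m and y of carrier in the frame of hatch between -0.004 and 0.004 m and angle between the x axis of carrier and the x axis of hatch, either way round below 0.06 rad and angle between carrier's own z axis and vertical below 0.08 rad and contact force between the fingers and carrier above 3 N and contact force between carrier and analyser below 15 N and linear speed of carrier below 0.02 m/s); the arm keeps its last pose, push and grip.
It fails at once if a bottle or the carrier tips over (more than 0.5 rad) (angle between any of square_bottle, round_bottle, carrier's own z axis and vertical above 0.5 rad).
It fails at once if a bystander is moved by more than 30 mm (distance of any of wide_jar, amber_bottle, tube_rack, tip_box, bench_timer, mouse from where it was at the start of the episode above 0.03 m).
It also fails if it takes over 62 s, if anything falls off the work surface, if the arm or the gripper's body presses on something with over 40 N, if the wrist force passes 120 N, or if a joint passes its speed limit or range.

## Working session

There is one attempt and no reset: what is moved stays moved. The work goes in short steps, Python scripts to look and compute and a tool call to move; the robot and the scene stay as the last step left them, time stands still between calls to the robot, and variables do not carry over. Pictures are saved under pics/ and viewed, at most 10 in all, crops included, and the job is handed in when it is done.

Besides the shell and the picture viewer there is one more tool, called after "Call:" as a command line: name --argument value ..., lists and objects as JSON in quotes. move_arm: Moves the arm, as the interface text tells. Its arguments: {"type":"object","properties":{"series":{"type":"string"},"grip_force":{"type":"number"}},"required":["series"]}

```bash
mkdir -p pics; cat > h.py <<'E'
import numpy as np, cv2
from cell import sensors, get_image, get_calibration, env
from scipy.spatial.transform import Rotation as Rn
def cam(name):
    c=get_calibration(name); K=np.array(c["K"]);D=np.array(c["dist"])
    if name=="wrist":
        s=sensors.state(); q=s["ee_rot"]; T=np.eye(4); T[:3,:3]=Rn.from_quat([q[1],q[2],q[3],q[0]]).as_matrix(); T[:3,3]=s["tool_pos"]
        M=T@np.array(c["mount"]); R=M[:3,:3].T; t=-R@M[:3,3]
    else: R=np.array(c["R"]);t=np.array(c["t"])
    return K,D,R,t
def ray(c,uv,z):
    K,D,R,t=c; p=cv2.undistortPoints(np.array(uv,float).reshape(-1,1,2),K,D).reshape(-1,2)
    d=np.c_[p,np.ones(len(p))]@R; o=-R.T@t
    return o+d*((z-o[2])/d[:,2])[:,None]
def proj(c,X):
    K,D,R,t=c; return cv2.projectPoints(np.array(X,float).reshape(-1,3),cv2.Rodrigues(R)[0],t,K,D)[0].reshape(-1,2)
def snap(name,fn):
    c=cam(name); im=get_image(name)[:,:,::-1].copy(); cv2.imwrite("pics/"+fn+".png",im); return c,im
E
python3 - <<'E'
from h import *
for n in("scene","side","wrist"):
    c,im=snap(n,n+"0"); print(n,-c[2].T@c[3],c[2][2])
print(sensors.state())
E
```

```text
scene [ 1.42759621 -0.03506502  1.20296234] [-0.61006963 -0.05677541 -0.79031107]
side [0.35571485 0.64401653 0.77328911] [ 0.20495687 -0.72574423 -0.65672521]
wrist [0.09962551 0.67012115 0.38283994] [ 0.24842782 -0.06597463 -0.96640104]
{'time_s': 0.15, 'joint_positions': array([-1.42609831,  0.47763012,  0.02233396,  1.55616366, -0.01149653,
        1.10929249, -0.0830902 ]), 'dq': array([ 0.00113573, -0.00138681,  0.002963  , -0.00506194, -0.00167197,
       -0.00036863,  0.00111524]), 'joint_efforts': array([ 3.45502594e-03, -5.83291769e+01,  1.53717197e+00, -2.72875410e+01,
       -5.41898911e-02,  1.44696777e-02,  8.36695108e-05]), 'tool_pos': array([0.16871445, 0.65312208, 0.2219171 ]), 'ee_rot': array([-4.00622851e-05,  1.26042315e-01,  9.92024631e-01, -6.81657795e-04]), 'force': array([ 0.49894652, -0.22239496, -0.16831951]), 'torque': array([ 0.03169676, -0.05862893, -0.02770334]), 'finger_force': 0.0, 'opening': 0.08798243387469011}
```

View pics/scene0.png

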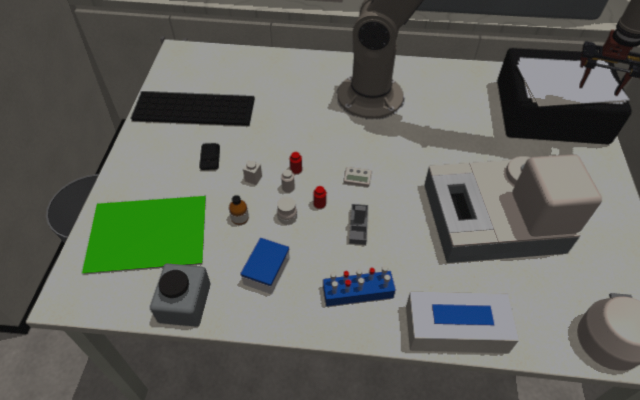

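View pics/side0.png

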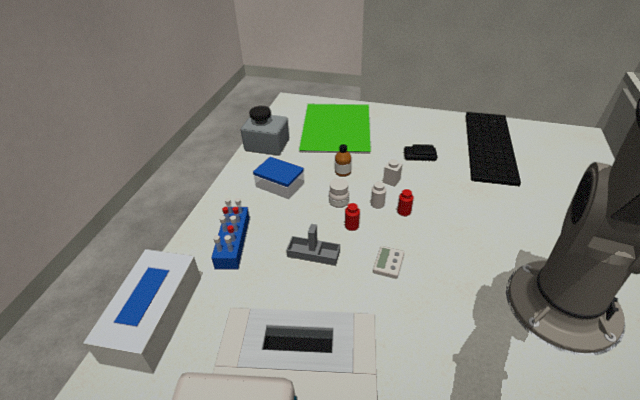

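The scene picture shows these candidates:
- **Square bottle:** the square white one at (252,171).
- **Slim round white:** (288,179). Its rivals are the wide jar at (287,208) and the reds at (296,161) and (320,196).
- **Carrier:** (359,223), with its long axis roughly along the image columns.
- **Hatch:** (461,201).

I'm checking the choice in one close crop.

```bash
python3 - <<'E'
from h import *
im=cv2.imread("pics/scene0.png"); cr=im[145:250,225:380]; cv2.imwrite("pics/crop0.png",cv2.resize(cr,None,fx=5,fy=5,interpolation=cv2.INTER_CUBIC))
c=cam("scene")
print("tops z.072 sq,rd", ray(c,[[252,164],[288,173]],.072).round(3))
print("jar,amber",ray(c,[[287,203]],.064).round(3),ray(c,[[237,200]],.095).round(3),"reds",ray(c,[[296,155],[320,189]],.072).round(3))
print("grip top",ray(c,[[362,208]],.092).round(3),"hatch",ray(c,[[461,201]],.09).round(3),"timer",ray(c,[[358,177]],.019).round(3))
s=cam("side")
print("side sq rd",ray(s,[[394,163],[379,185]],.072).round(3),"grip",ray(s,[[312,228]],.092).round(3),"hatch",ray(s,[[265,325],[332,327],[333,353],[264,350]],.09).round(3))
E
```

```text
tops z.072 sq,rd [[ 0.429 -0.338  0.072]
 [ 0.453 -0.227  0.072]]
jar,amber [[ 0.558 -0.215  0.064]] [[ 0.585 -0.349  0.095]] reds [[ 0.379 -0.213  0.072]
 [ 0.504 -0.127  0.072]]
grip top [[ 0.575 -0.004  0.092]] hatch [[0.52  0.267 0.09 ]] timer [[ 0.401 -0.02   0.019]]
side sq rd [[ 0.425 -0.334  0.072]
 [ 0.451 -0.226  0.072]] grip [[ 0.573 -0.008  0.092]] hatch [[0.587 0.258 0.09 ]
 [0.465 0.231 0.09 ]
 [0.45  0.281 0.09 ]
 [0.571 0.306 0.09 ]]
```

View pics/crop0.png

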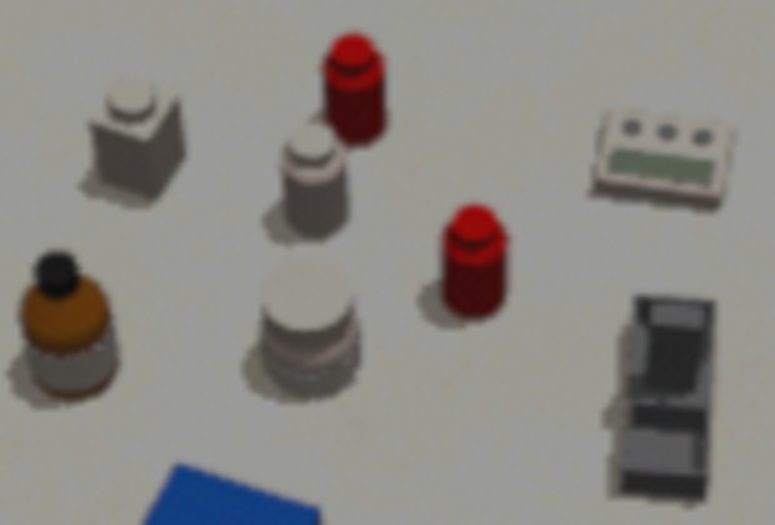

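The crop confirms the square bottle and the slim round white one. Both views agree: square at about (0.427,-0.336), round at about (0.452,-0.227), carrier grip at about (0.574,-0.006). The hatch is at about (0.519,0.268) with its line near 0.22 rad. I'm moving over the bottles for a close look.

Call:
move_arm --series "0.5 -0.5 1.8 0 0 0 87; 1.3 -1.8 2.8 0 0 0 87; 2.6 -3.2 3.3 0 0 0 87; 3.9 -4.7 3.3 0 0 0 87; 5.2 -6.2 3.3 0 0 0 87"

```text
time_s: 0.78
tool_pos: [0.3259, 0.4659, 0.3218]
ee_rot: [0.0, 0.126, 0.992, 0.0]
force: [0.6, 0.7, 1.2]
opening: 0.0869
finger_force: 0.0
```

Call:
move_arm --series "0.86 -1.78 0 0 0 0 87; 1.72 -3.56 0 0 0 0 87; 2.58 -5.34 0 0 0 0 87; 3.44 -7.12 0 0 0 0 87; 4.3 -8.9 0 0 0 0 87"

```text
time_s: 1.4
tool_pos: [0.4542, 0.1987, 0.3217]
ee_rot: [0.0, 0.126, 0.992, 0.0]
force: [0.3, 0.6, 0.1]
opening: 0.087
finger_force: 0.0
```

Call:
move_arm --series "0.1 -1.9 -0.4 0 0 0.36 87; 0.2 -3.8 -0.8 0 0 0.72 87; 0.3 -5.7 -1.2 0 0 1.08 87; 0.4 -7.6 -1.6 0 0 1.44 87; 0.5 -9.5 -2 0 0 1.8 87"

```text
time_s: 2.02
tool_pos: [0.4685, -0.0861, 0.2614]
ee_rot: [0.0, -0.0, 1.0, 0.0]
force: [1.2, -0.5, 0.2]
opening: 0.0871
finger_force: 0.0
```

Call:
move_arm --series "0 -1.8 0 0 0 0 87; 0 -3.6 0 0 0 0 87; 0 -5.4 0 0 0 0 87; 0 -5.4 0 0 0 0 87"

```text
time_s: 2.52
tool_pos: [0.4674, -0.251, 0.2618]
ee_rot: [-0.0, 0.005, 1.0, -0.001]
force: [0.1, 0.7, -0.3]
opening: 0.0867
finger_force: 0.0
```

```bash
python3 - <<'E'
from h import *
c,im=snap("wrist","w1"); s=sensors.state(); print(s["time_s"],s["tool_pos"],s["ee_rot"],s["joint_positions"]); print(ray(c,[[0,0],[639,0],[639,399],[0,399],[320,200]],.06).round(3)); print(proj(c,[[.427,-.336,.072],[.452,-.227,.072],[.574,-.006,.09]]))
E
```

```text
2.575 [ 0.46799584 -0.24820835  0.26145331] [-3.90242870e-04  2.84323635e-03  9.99995841e-01 -2.86366375e-04] [-0.20911769  0.22663544  0.68772043  1.88999313 -0.16135825  1.08116225
  2.1075072 ]
[[ 0.262 -0.604  0.06 ]
 [ 0.269  0.094  0.06 ]
 [ 0.818  0.242  0.06 ]
 [ 0.814 -0.766  0.06 ]
 [ 0.492 -0.255  0.06 ]]
[[242.75299894 144.64840037]
 [345.34916923 167.07114224]
 [536.24368879 274.27946053]]
```

View pics/w1.png

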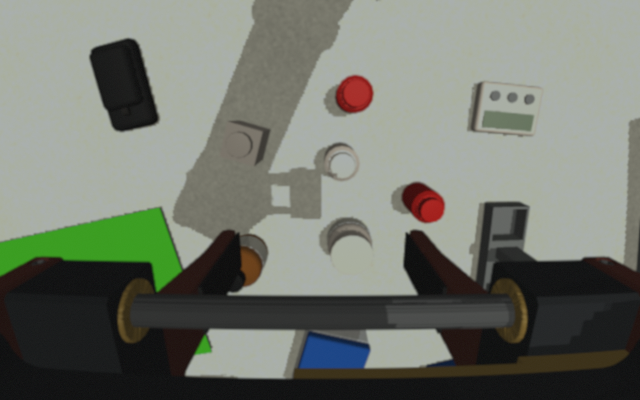

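The wrist view shows the square bottle's cap at about (239,144) in shadow, the slim round white cap at (341,163), and the carrier at (505,245) partly hidden. I'm zooming in on the square for its yaw.

```bash
python3 - <<'E'
from h import *
im=cv2.imread("pics/w1.png")
def z(a,b,g): 
    x=cv2.resize(im[b:b+70,a:a+70],None,fx=5.6,fy=5.6,interpolation=cv2.INTER_CUBIC); return np.clip(x.astype(float)*g,0,255).astype(np.uint8)
cv2.imwrite("pics/w1c.png",np.hstack([z(210,105,1.5),z(306,125,1.1)]))
E
```

```text
(no output)
```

View pics/w1c.png

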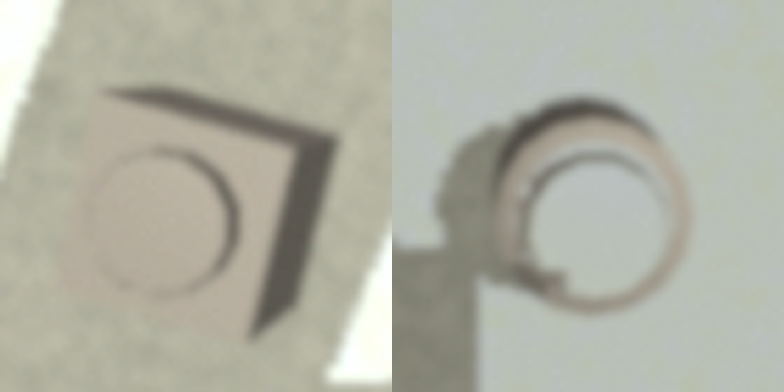

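Crop: the square's top corners are at (100,90), (300,145), (250,340) and (60,287), and its cap centre is at (160,224). The round cap's centre is at (598,228). Converting to world points.

```bash
cat >> h.py <<'E'
E
python3 - <<'E'
from h import *
c=cam("wrist")
f=lambda p,o:np.array(p)/5.6+np.array(o)-.4
sq=ray(c,f([[100,90],[300,145],[250,340],[60,287]],[210,105]),.06); print(sq.round(4),sq.mean(0).round(4))
e=np.diff(np.r_[sq,sq[:1]],axis=0); print(np.linalg.norm(e,axis=1), np.degrees(np.arctan2(e[:,1],e[:,0])))
print("caps",ray(c,f([[160,224]],[210,105]),.072),ray(c,f([[206,228]],[306,125]),.072), ray(c,f([[203,218]],[306,125]),.06))
# carrier visible top rim edge: threshold later
s=sensors.state(); print(s["tool_pos"],s["ee_rot"])
E
```

```text
[[ 0.4029 -0.351   0.06  ]
 [ 0.4138 -0.3126  0.06  ]
 [ 0.4518 -0.3244  0.06  ]
 [ 0.4409 -0.3617  0.06  ]] [ 0.4273 -0.3374  0.06  ]
[0.03987791 0.03974556 0.03887691 0.03947692] [  74.11207017  -17.19184536 -106.26885732  164.25346721]
caps [[ 0.42768342 -0.33785851  0.072     ]] [[ 0.45050019 -0.22719975  0.072     ]] [[ 0.450345   -0.22708908  0.06      ]]
[ 0.46799584 -0.24820835  0.26145331] [-3.90242870e-04  2.84323635e-03  9.99995841e-01 -2.86366375e-04]
```

Call:
move_arm --series "-0.7 -1.5 -0.5 0 0 -1 87; -1.38 -3.02 -1 0 0 -2 87; -1.38 -3.02 -2.9 0 0 -2 87; -1.38 -3.02 -4.8 0 0 -2 87; -1.38 -3.02 -6.6 0 0 -2 87"

```text
time_s: 3.2
tool_pos: [0.4283, -0.3348, 0.0618]
ee_rot: [0.0, 0.139, 0.99, 0.001]
force: [0.8, 0.4, -0.8]
opening: 0.0872
finger_force: 0.0
```

Call:
move_arm --series "0 0 -0.8 0 0 0 87; 0 0 -1.13 0 0 0 87; 0 0 -1.13 0 0 0 87"

```text
time_s: 3.58
tool_pos: [0.4279, -0.3362, 0.0299]
ee_rot: [-0.0, 0.139, 0.99, 0.0]
force: [0.5, -0.6, 0.9]
opening: 0.087
finger_force: 0.0
```

Call:
move_arm --series "0 0 0 0 0 0 30; 0 0 0 0 0 0 30; 0 0 0 0 0 0 30; 0 0 0 0 0 0 30; 0 0 0 0 0 0 30" --grip_force 20

```text
time_s: 4.2
tool_pos: [0.4275, -0.3375, 0.03]
ee_rot: [0.0, 0.14, 0.99, -0.0]
force: [-0.2, -1.0, 0.9]
opening: 0.0409
finger_force: 0.6
```

Call:
move_arm --series "0 0 0 0 0 0 30; 0 0 1.5 0 0 0 30; 0 0 3.4 0 0 0 30; 0.8 0.9 5 0 0 0.5 30; 1.6 2 6.4 0 0 1 30"

```text
time_s: 4.82
tool_pos: [0.4754, -0.2768, 0.2234]
ee_rot: [0.0, 0.07, 0.998, -0.0]
force: [1.5, -0.0, -1.8]
opening: 0.0399
finger_force: 20.0
```

Call:
move_arm --series "1 1.4 0.6 0 0 0.3 30; 2 2.8 1.2 0 0 0.6 30; 3 4.2 1.3 0 0 1 30; 3.65 5.25 1.3 0 0 1 30; 3.65 5.25 1.3 0 0 1 30"

```text
time_s: 5.45
tool_pos: [0.5861, -0.1152, 0.2598]
ee_rot: [-0.001, -0.002, 1.0, 0.001]
force: [-0.0, -0.5, -1.9]
opening: 0.0396
finger_force: 20.0
```

```bash
python3 - <<'E'
from h import *
c,im=snap("wrist","w2"); s=sensors.state(); print(s["time_s"],s["tool_pos"],s["ee_rot"],s["opening"],s["finger_force"]); np.save("s2.npy",np.array(c,dtype=object),allow_pickle=True)
p=proj(c,[[.574,-.006,.03]])[0]; print(p)
x0,y0=max(0,int(p[0])-75),max(0,int(p[1])-75); print(x0,y0)
cr=im[y0:y0+150,x0:x0+150]; cv2.imwrite("pics/w2c.png",cv2.resize(np.clip(cr*1.5,0,255).astype(np.uint8),None,fx=4,fy=4,interpolation=cv2.INTER_CUBIC))
E
```

```text
5.5 [ 0.58488635 -0.11792272  0.25992507] [-9.00720332e-04 -7.46265580e-04  9.99999314e-01  5.83201965e-05] 0.039621881916449574 19.992756843566895
[413.39566562 165.61738254]
338 90
```

View pics/w2c.png

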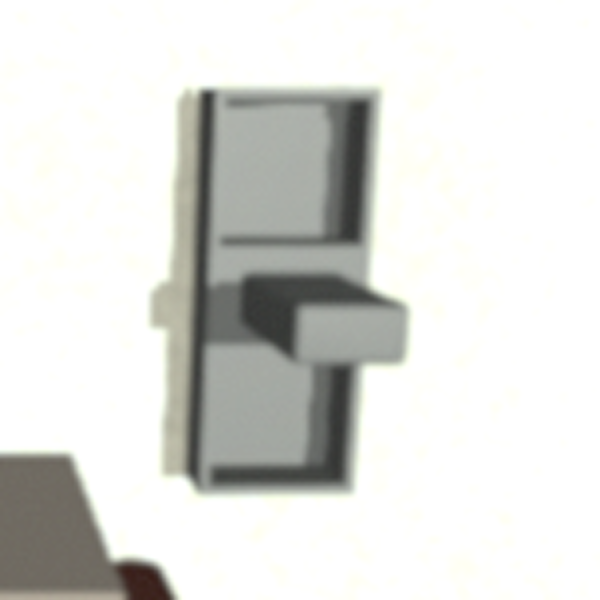

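The carrier's rim corners are at crop (214,90), (380,90), (354,491) and (202,491). The grip top spans (297,303) to (406,362).

```bash
python3 - <<'E'
from h import *
c=tuple(np.load("s2.npy",allow_pickle=True)); c=tuple(np.array(a,float) for a in c)
f=lambda p:np.array(p)/4+np.array([338,90])-.4
def go(p,z):
    q=ray(c,f(p),z); e=np.diff(np.r_[q,q[:1]],axis=0); print(q.round(4),q.mean(0).round(4),np.linalg.norm(e,axis=1).round(4),np.degrees(np.arctan2(e[:,1],e[:,0])).round(1))
go([[214,90],[380,90],[354,491],[202,491]],.028)
go([[297,303],[406,304],[405,362],[299,362]],.092)
E
```

```text
[[ 0.5119 -0.0359  0.028 ]
 [ 0.5111  0.0129  0.028 ]
 [ 0.6331  0.0152  0.028 ]
 [ 0.6333 -0.0329  0.028 ]] [ 0.5724 -0.0102  0.028 ] [0.0488 0.1221 0.0481 0.1215] [  90.9    1.1  -89.8 -178.6]
[[ 0.5644 -0.0251  0.092 ]
 [ 0.5643  0.0029  0.092 ]
 [ 0.5793  0.004   0.092 ]
 [ 0.5795 -0.0235  0.092 ]] [ 0.5719 -0.0104  0.092 ] [0.028  0.015  0.0275 0.0153] [  90.1    4.3  -89.5 -173.9]
```

Call:
move_arm --series "0.4 1.8 -0.2 0 0 0.15 30; 0.82 3.69 -0.4 0 0 0.15 30; 0.82 3.69 -2.2 0 0 0.15 30; 0.82 3.69 -4.1 0 0 0.15 30; 0.82 3.69 -5.7 0 0 0.15 30"

```text
time_s: 6.12
tool_pos: [0.6082, -0.0105, 0.0878]
ee_rot: [-0.001, -0.009, 1.0, -0.0]
force: [0.2, 0.5, -0.7]
opening: 0.0398
finger_force: 20.0
```

Call:
move_arm --series "0 0 -0.3 0 0 0 30; 0 0 -0.5 0 0 0 30; 0 0 -0.8 0 0 0 30; 0 0 -1.1 0 0 0 30; 0 0 -1.1 0 0 0 30"

```text
time_s: 6.75
tool_pos: [0.6093, -0.0087, 0.0566]
ee_rot: [-0.0, -0.01, 1.0, 0.0]
force: [-0.9, -1.1, -0.3]
opening: 0.0398
finger_force: 20.0
```

Call:
move_arm --series "0 0 -0.2 0 0 0 30; 0 0 -0.4 0 0 0 30; 0 0 -0.6 0 0 0 30; 0 0 -0.72 0 0 0 30; 0 0 -0.72 0 0 0 30"

```text
time_s: 7.38
tool_pos: [0.6093, -0.0089, 0.0348]
ee_rot: [-0.0, -0.01, 1.0, -0.0]
force: [-1.2, -0.5, -1.4]
opening: 0.0401
finger_force: 20.0
```

Call:
move_arm --series "0 0 -0.03 0 0 0 30; 0 0 -0.03 0 0 0 87; 0 0 -0.03 0 0 0 87; 0 0 -0.03 0 0 0 87; 0 0 -0.03 0 0 0 87"

```text
time_s: 8.0
tool_pos: [0.6096, -0.0088, 0.0344]
ee_rot: [0.0, -0.01, 1.0, 0.0]
force: [-0.8, -1.2, -0.6]
opening: 0.0767
finger_force: 0.0
```

Call:
move_arm --series "0 0 1 0 0 0 87; 0 0 2.6 0 0 0 87; 0 0 4.4 0 0 0 87"

```text
time_s: 8.38
tool_pos: [0.6089, -0.0088, 0.1671]
ee_rot: [-0.001, -0.01, 1.0, -0.0]
force: [1.2, 0.6, -0.3]
opening: 0.0867
finger_force: 0.0
```

Call:
move_arm --series "-1.06 -1.45 0 0 0 0 87; -2.12 -2.9 0 0 0 0 87; -3.18 -4.35 0 0 0 0 87; -4.24 -5.8 0 0 0 0 87; -5.31 -7.26 0 0 0 0 87"

```text
time_s: 9.0
tool_pos: [0.4491, -0.2279, 0.1665]
ee_rot: [0.0, -0.01, 1.0, 0.0]
force: [0.4, -0.9, -0.6]
opening: 0.0867
finger_force: 0.0
```

```bash
python3 - <<'E'
from h import *
c,im=snap("side","s3"); s=sensors.state(); print(s["time_s"],s["tool_pos"],s["opening"])
cv2.imwrite("pics/s3c.png",cv2.resize(im[130:290,270:430],None,fx=3.7,fy=3.7,interpolation=cv2.INTER_CUBIC))
E
```

```text
9.05 [ 0.44375804 -0.23424644  0.16677896] 0.0870744343434977
```

View pics/s3c.png

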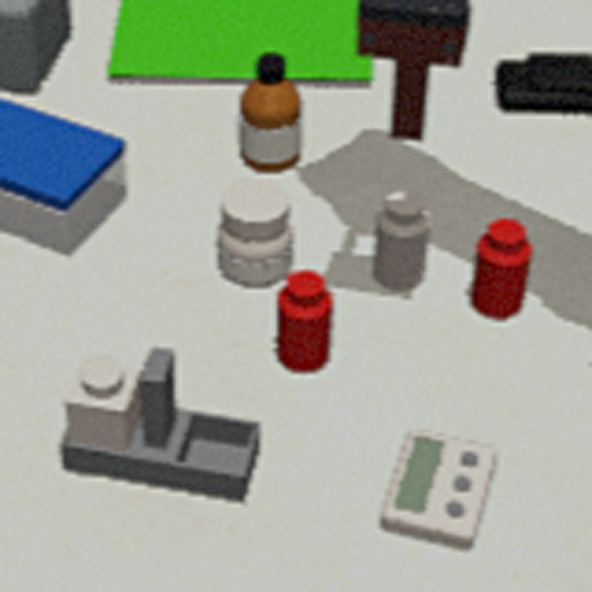

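The side crop shows the square bottle seated upright in the far pocket, with everything else in place. Next is the round bottle.

Call:
move_arm --series "0 0 -0.1 0 0 0 87; 0 0 -1.5 0 0 0 87; 0 0 -3 0 0 0 87; 0 0 -4.3 0 0 0 87; 0 0 -4.55 0 0 0 87"

```text
time_s: 9.68
tool_pos: [0.4495, -0.2248, 0.0276]
ee_rot: [-0.002, -0.011, 1.0, 0.001]
force: [-0.2, 0.3, 0.5]
opening: 0.0869
finger_force: 0.0
```

Call:
move_arm --series "0 0 0 0 0 0 30; 0 0 0 0 0 0 30; 0 0 0 0 0 0 30; 0 0 0 0 0 0 30; 0 0 0 0 0 0 30"

```text
time_s: 10.3
tool_pos: [0.4505, -0.227, 0.0302]
ee_rot: [0.0, -0.01, 1.0, -0.0]
force: [0.9, -1.5, 1.3]
opening: 0.0407
finger_force: 0.6
```

Call:
move_arm --series "0 0 0 0 0 0 30; 0 0 1.4 0 0 0 30; 0 0 3 0 0 0 30; 0 0 4.8 0 0 0 30; 0 0 5.5 0 0 0 30"

```text
time_s: 10.92
tool_pos: [0.451, -0.2271, 0.1974]
ee_rot: [0.002, -0.01, 1.0, -0.0]
force: [-0.0, 0.8, -1.9]
opening: 0.0396
finger_force: 20.0
```

Call:
move_arm --series "0.6 1.6 0 0 0 0 30; 1.3 3.3 0 0 0 0 30; 2 5.1 0 0 0 0 30; 2.6 6.6 0 0 0 0 30; 2.81 7.2 0 0 0 0 30"

```text
time_s: 11.55
tool_pos: [0.5349, -0.0073, 0.1943]
ee_rot: [-0.0, -0.012, 1.0, 0.0]
force: [-0.2, -0.2, -1.0]
opening: 0.0397
finger_force: 20.0
```

Call:
move_arm --series "0 0 0 0 0 0 30; 0 0 -1.5 0 0 0 30; 0 0 -3 0 0 0 30; 0 0 -4 0 0 0 30; 0 0 -4 0 0 0 30"

```text
time_s: 12.18
tool_pos: [0.5321, -0.0133, 0.0733]
ee_rot: [-0.002, -0.008, 1.0, -0.001]
force: [0.2, -0.2, 0.4]
opening: 0.0395
finger_force: 20.0
```

Call:
move_arm --series "0 0 -0.2 0 0 0 30; 0 0 -0.4 0 0 0 30; 0 0 -0.6 0 0 0 30; 0 0 -0.6 0 0 0 30"

```text
time_s: 12.68
tool_pos: [0.5344, -0.0105, 0.0566]
ee_rot: [-0.0, -0.01, 1.0, 0.0]
force: [-0.3, 0.9, -0.3]
opening: 0.0397
finger_force: 20.0
```

Call:
move_arm --series "0 0 -0.2 0 0 0 30; 0 0 -0.4 0 0 0 30; 0 0 -0.6 0 0 0 30; 0 0 -0.72 0 0 0 30; 0 0 -0.72 0 0 0 30"

```text
time_s: 13.3
tool_pos: [0.5343, -0.0107, 0.0348]
ee_rot: [-0.0, -0.01, 1.0, -0.0]
force: [1.6, 0.8, -1.2]
opening: 0.0398
finger_force: 20.0
```

Call:
move_arm --series "0 0 -0.03 0 0 0 30; 0 0 -0.03 0 0 0 87; 0 0 -0.03 0 0 0 87; 0 0 -0.03 0 0 0 87; 0 0 -0.03 0 0 0 87"

```text
time_s: 13.92
tool_pos: [0.5346, -0.0106, 0.0343]
ee_rot: [0.0, -0.01, 1.0, 0.0]
force: [-0.6, 0.2, 0.3]
opening: 0.0758
finger_force: 0.0
```

Call:
move_arm --series "0 0 1 0 0 0 87; 0 0 2.6 0 0 0 87; 0 0 4.4 0 0 0 87; 0.4 0 6.2 0 0 0 87; 0.85 0 7.5 0 0 0 87"

```text
time_s: 14.55
tool_pos: [0.5606, -0.0108, 0.2619]
ee_rot: [0.001, -0.01, 1.0, 0.0]
force: [0.0, 1.1, -0.1]
opening: 0.0871
finger_force: 0.0
```

Call:
move_arm --series "0 0 0 0 0 0 87; 0 0 0 0 0 0 87; 0 0 0 0 0 0 87"

```text
time_s: 14.92
tool_pos: [0.5588, -0.0106, 0.2578]
ee_rot: [-0.001, -0.01, 1.0, -0.0]
force: [-1.2, 0.4, 1.0]
opening: 0.0868
finger_force: 0.0
```

```bash
python3 - <<'E'
from h import *
c,im=snap("wrist","w4"); s=sensors.state(); print(s["time_s"],s["tool_pos"],s["ee_rot"])
np.savez("s4.npz",*c)
print(proj(c,[[.572,-.01,.028]]))
cv2.imwrite("pics/w4c.png",cv2.resize(im[90:300,230:430],None,fx=2.8*1.0,fy=2.8,interpolation=cv2.INTER_CUBIC))
E
```

```text
14.975 [ 0.558969   -0.01068795  0.25790845] [-1.30365605e-03 -9.63588157e-03  9.99952703e-01 -2.04969246e-04]
[[323.03633853 185.85760527]]
```

View pics/w4c.png

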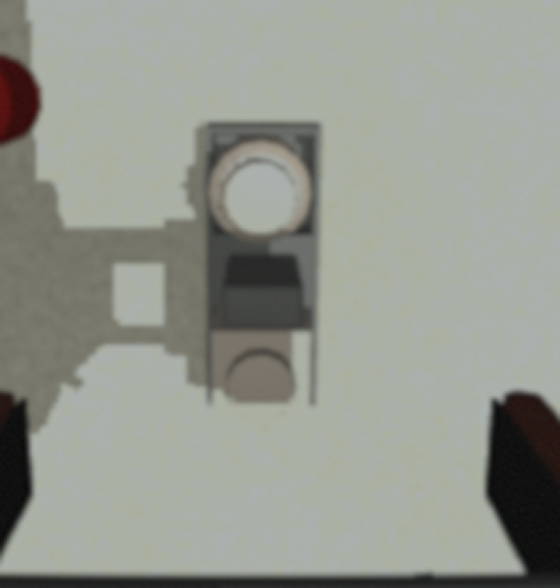

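Both bottles are seated, with the round cap at (260,195) and the square cap at (260,375). The rim's left edge runs (207,125)→(210,403), its right edge (320,125)→(316,403), and its near end is at row 124. The grip top spans (222,287) to (302,328).

```bash
python3 - <<'E'
from h import *
d=np.load("s4.npz"); c=tuple(d[k] for k in d.files)
f=lambda p:np.array(p)/2.8+np.array([230,90])-.4
q=ray(c,f([[207,125],[210,403],[320,125],[316,403]]),.028); print(q.round(4)); 
for a,b in((0,1),(2,3)): e=q[b]-q[a]; print(np.degrees(np.arctan2(e[1],e[0])))
print("end",q[[0,2]].mean(0))
g=ray(c,f([[222,287],[302,287],[302,328],[222,328]]),.092);print(g.round(4),g.mean(0))
print("caps",ray(c,f([[260,195],[260,377]]),.076))
E
```

```text
[[ 0.5108 -0.0341  0.028 ]
 [ 0.6339 -0.032   0.028 ]
 [ 0.5098  0.0131  0.028 ]
 [ 0.6329  0.0158  0.028 ]]
0.9975310569813657
1.2668831597222188
end [ 0.51027283 -0.01051538  0.028     ]
[[ 0.565  -0.0247  0.092 ]
 [ 0.5644  0.0044  0.092 ]
 [ 0.58    0.0049  0.092 ]
 [ 0.5806 -0.0246  0.092 ]] [ 0.57250047 -0.00998019  0.092     ]
caps [[ 0.53330537 -0.01151723  0.076     ]
 [ 0.60474728 -0.01004129  0.076     ]]
```

Call:
move_arm --series "0.41 0.03 -0.5 0 0 0 87; 0.41 0.03 -2.3 0 0 0 87; 0.41 0.03 -4.1 0 0 0 87; 0.41 0.03 -5.8 0 0 0 87; 0.41 0.03 -6.6 0 0 0 87"

```text
time_s: 15.6
tool_pos: [0.5696, -0.0099, 0.0575]
ee_rot: [-0.003, -0.01, 1.0, -0.0]
force: [0.6, 0.5, 0.3]
opening: 0.0871
finger_force: 0.0
```

Call:
move_arm --series "0 0 0 0 0 0 87; 0 0 0 0 0 0 87; 0 0 0 0 0 0 50; 0 0 0 0 0 0 20; 0 0 0 0 0 0 20" --grip_force 45

```text
time_s: 16.23
tool_pos: [0.5726, -0.0096, 0.0618]
ee_rot: [0.0, -0.01, 1.0, 0.0]
force: [-0.2, -0.3, 0.5]
opening: 0.0602
finger_force: 0.0
```

Call:
move_arm --series "0 0 0 0 0 0 20; 0 0 0 0 0 0 20; 0 0 0 0 0 0 20; 0 0 0 0 0 0 20; 0 0 0 0 0 0 20"

```text
time_s: 16.85
tool_pos: [0.5723, -0.0096, 0.0612]
ee_rot: [-0.0, -0.01, 1.0, 0.0]
force: [-0.7, 0.9, 0.2]
opening: 0.0297
finger_force: 45.0
```

Call:
move_arm --series "0 0 0.4 0 0 0 20; 0 0 1.2 0 0 0 20; 0 0 2.2 0 0 0 20; 0 0 3.2 0 0 0 20; 0 0 4.2 0 0 0 20"

```text
time_s: 17.48
tool_pos: [0.5717, -0.01, 0.1884]
ee_rot: [-0.0, -0.01, 1.0, -0.0]
force: [0.4, 0.5, -5.0]
opening: 0.0297
finger_force: 45.0
```

Call:
move_arm --series "-0.3 0.8 0.9 0 0 0.25 20; -0.7 1.8 1.7 0 0 0.55 20; -1.05 2.8 2.2 0 0 0.85 20; -1.4 3.8 2.4 0 0 1.15 20; -1.75 4.67 2.4 0 0 1.4 20"

```text
time_s: 18.1
tool_pos: [0.5192, 0.1311, 0.26]
ee_rot: [0.0, -0.108, 0.994, 0.0]
force: [0.1, 0.4, -4.4]
opening: 0.0296
finger_force: 45.0
```

Call:
move_arm --series "0 0 0 0 0 0 20; 0 0 0 0 0 0 20; 0 0 0 0 0 0 20; 0 0 0 0 0 0 20"

```text
time_s: 18.6
tool_pos: [0.52, 0.1295, 0.2593]
ee_rot: [-0.0, -0.106, 0.994, -0.0]
force: [0.3, -0.4, -4.7]
opening: 0.0299
finger_force: 45.0
```

```bash
python3 - <<'E'
from h import *
c,im=snap("wrist","w5"); s=sensors.state(); print(s["time_s"],s["tool_pos"],s["ee_rot"],s["opening"],s["finger_force"])
np.savez("s5.npz",*c)
p=proj(c,[[.519,.268,.09]])[0]; print(p); x0,y0=int(p[0])-125,max(0,int(p[1])-100); print(x0,y0)
cv2.imwrite("pics/w5c.png",cv2.resize(np.clip(im[y0:y0+200,x0:x0+250]*1.3,0,255).astype(np.uint8),None,fx=3,fy=3,interpolation=cv2.INTER_CUBIC))
E
```

```text
18.65 [0.5199723  0.12963335 0.25923053] [-6.92044190e-05 -1.06596782e-01  9.94302320e-01 -1.31953494e-04] 0.029551161221122165 44.95330989360809
[450.59235721 211.89738802]
325 111
```

View pics/w5c.png

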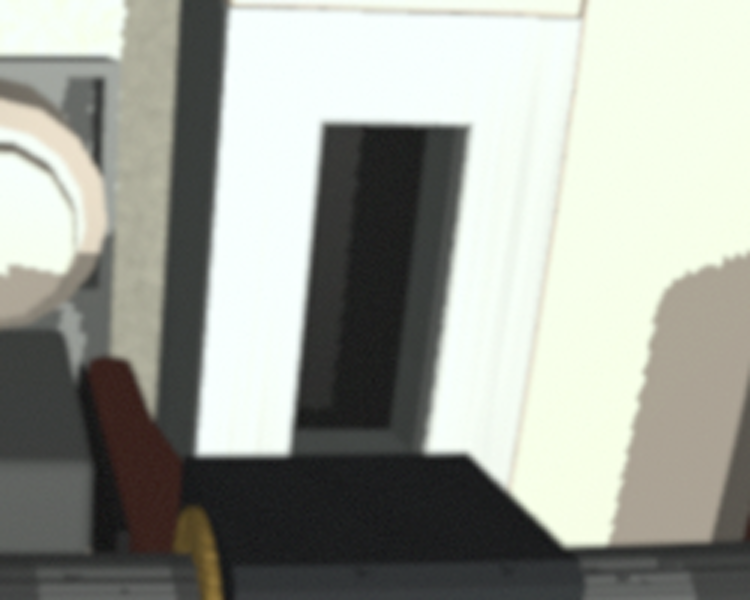

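In the crop, the hatch's near end runs (322,124)–(471,125). Its left edge goes to (291,455) and its right edge to (427,455), with the far end hidden by the gripper. The carrier's near rim corner is at (113,57).

```bash
python3 - <<'E'
from h import *
d=np.load("s5.npz"); c=tuple(d[k] for k in d.files); im=cv2.imread("pics/w5.png")
f=lambda p:np.array(p)/3+np.array([325,111])-.33
# subpixel: refine edges along rows/cols at half level
g=cv2.GaussianBlur(im,(3,3),0).max(2).astype(float)
L=[];R=[]
for r in range(158,258,5):
    row=g[r]; 
    xl=325+(322-(r-152.3)*31/110.3)/3; xr=325+(471-(r-152.3)*44/110.3)/3
    for x,l,s in((xl,L,1),(xr,R,-1)):
        w=np.arange(int(x)-5,int(x)+6); dd=np.abs(np.diff(row[w])); 
        l.append([(dd*(w[:-1]+.5)).sum()/dd.sum(),r])
Tp=[]
for x in range(438,478,5):
    w=np.arange(147,158); dd=np.abs(np.diff(g[w,x])); Tp.append([x,(dd*(w[:-1]+.5)).sum()/dd.sum()])
def line(p):
    q=ray(c,p,.09)[:,:2]; v=cv2.fitLine(q.astype(np.float32),cv2.DIST_HUBER,0,1e-4,1e-4).ravel(); return v[:2]*np.sign(v[np.argmax(abs(v[:2]))]),v[2:],np.abs((q-v[2:])@[-v[1],v[0]]).max()
out=[line(x) for x in(L,R,Tp)]
for v,p,e in out: print(v,p,np.degrees(np.arctan2(v[1],v[0])),e)
u=out[0][0]+out[1][0]; u/=np.linalg.norm(u); n=np.array([-u[1],u[0]])
a,b,t=out[0][1]@n,out[1][1]@n,out[2][1]@u
print("width",b-a,"yaw",np.degrees(np.arctan2(u[1],u[0])),"centre",u*(t+.063)+n*(a+b)/2)
print("corners",ray(c,f([[322,124],[471,125]]),.09).round(4))
q=[-.00,-.1066,.9943]; yaw=np.degrees(2*np.arctan2(.1066,.9943)); print("tool yaw",yaw)
k=ray(c,f([[113,57]]),.2262)[0]; y=np.radians(yaw-0.05); Rm=np.array([[np.cos(y),-np.sin(y)],[np.sin(y),np.cos(y)]])
print("rim corner in tool",Rm.T@(k[:2]-[.51997,.12963]))
E
```

```text
[0.97996825 0.19915377] [0.5183648  0.24124564] 11.487477 9.326951304653835e-05
[0.98042864 0.1968748 ] [0.51724875 0.29255772] 11.354264 0.00019397184374472527
[-0.20223936  0.97933614] [0.45744014 0.2534925 ] 101.66794 0.00013819289816087478
width 0.050517052 yaw 11.420872 centre [0.518957   0.26713407]
corners [[0.4628 0.2299 0.09  ]
 [0.4517 0.2802 0.09  ]]
tool yaw 12.238738752439259
rim corner in tool [-0.06249571  0.02270432]
```

Call:
move_arm --series "0 0.8 0 0 0 -0.1 20; 0 1.8 0 0 0 -0.1 20; 0 2.8 0 0 0 -0.1 20; 0 3.8 0 0 0 -0.1 20; -0.03 4.58 0 0 0 -0.1 20"

```text
time_s: 19.27
tool_pos: [0.5189, 0.269, 0.2591]
ee_rot: [-0.0, -0.1, 0.995, -0.0]
force: [1.1, -0.2, -3.7]
opening: 0.0297
finger_force: 45.0
```

Call:
move_arm --series "0 0 0 0 0 0 20; 0 0 -0.8 0 0 0 20; 0 0 -1.7 0 0 0 20; 0 0 -2.5 0 0 0 20; 0 0 -2.9 0 0 0 20"

```text
time_s: 19.9
tool_pos: [0.5186, 0.2661, 0.1711]
ee_rot: [-0.001, -0.1, 0.995, -0.001]
force: [-0.4, 0.5, -3.6]
opening: 0.0299
finger_force: 45.0
```

Call:
move_arm --series "0 0 0 0 0 0 20; 0 0 0 0 0 0 20; 0 0 0 0 0 0 20; 0 0 0 0 0 0 20"

```text
time_s: 20.4
tool_pos: [0.5192, 0.268, 0.1729]
ee_rot: [0.0, -0.1, 0.995, 0.0]
force: [-0.4, -0.3, -4.2]
opening: 0.0297
finger_force: 45.0
```

```bash
python3 - <<'E'
from h import *
c,im=snap("side","s6"); s=sensors.state(); print(s["time_s"],s["tool_pos"],s["ee_rot"],np.degrees(2*np.arctan2(-s["ee_rot"][1],s["ee_rot"][2])),s["force"])
cv2.imwrite("pics/s6c.png",cv2.resize(im[230:380,190:390],None,fx=4,fy=4,interpolation=cv2.INTER_CUBIC))
E
```

```text
20.45 [0.51909012 0.26791828 0.1727009 ] [ 2.90119684e-04 -1.00357373e-01  9.94951384e-01  2.38841888e-04] 11.519500763784782 [-0.78113319  0.03808214 -4.11867517]
```

View pics/s6c.png

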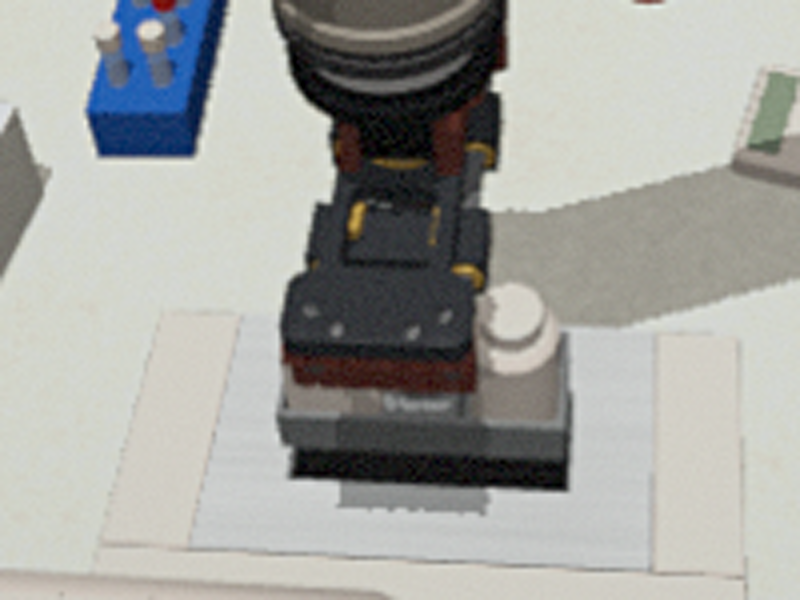

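The side crop shows the carrier over the hatch with both bottles seated, parallel to the slot. Lowering slowly while watching the force.

Call:
move_arm --series "0 0 -0.2 0 0 0 20; 0 0 -0.4 0 0 0 20; 0 0 -0.6 0 0 0 20; 0 0 -0.7 0 0 0 20; 0 0 -0.8 0 0 0 20"

```text
time_s: 21.08
tool_pos: [0.519, 0.2677, 0.148]
ee_rot: [-0.0, -0.1, 0.995, -0.0]
force: [0.3, 0.4, -4.3]
opening: 0.0296
finger_force: 45.0
```

Call:
move_arm --series "0 0 -0.1 0 0 0 20; 0 0 -0.2 0 0 0 20; 0 0 -0.25 0 0 0 20; 0 0 -0.25 0 0 0 20"

```text
time_s: 21.58
tool_pos: [0.5189, 0.2677, 0.1407]
ee_rot: [-0.0, -0.1, 0.995, -0.0]
force: [-0.3, -0.8, -3.5]
opening: 0.0294
finger_force: 45.0
```

Past the bevel with no contact force. Lowering the rest of the way.

Call:
move_arm --series "0 0 -0.12 0 0 0 20; 0 0 -0.25 0 0 0 20; 0 0 -0.4 0 0 0 20; 0 0 -0.55 0 0 0 20; 0 0 -0.55 0 0 0 20"

```text
time_s: 22.2
tool_pos: [0.5186, 0.2676, 0.1237]
ee_rot: [-0.0, -0.1, 0.995, -0.0]
force: [-1.3, 0.8, -3.6]
opening: 0.0302
finger_force: 45.0
```

Call:
move_arm --series "0 0 0 0 0 0 20; 0 0 0 0 0 0 20; 0 0 0 0 0 0 20; 0 0 0 0 0 0 20; 0 0 0 0 0 0 20"

```text
time_s: 22.82
tool_pos: [0.5189, 0.2678, 0.1243]
ee_rot: [-0.0, -0.1, 0.995, 0.0]
force: [-0.5, -0.6, -4.2]
opening: 0.0298
finger_force: 45.0
```

```bash
python3 -c "
from h import *
print(env.job_done())"
```

```text
the job is handed in; nothing more can be done
None
```

I handed the job in at about 23 s: both bottles sit in the carrier's pockets, and the gripper holds the carrier level in the hatch. Its underside is about 27 mm below the deck, and the wrist force shows only the carrier's weight. The hand-in returned no verdict.

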